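Rebuild the control unit on its stud

ROBOT

A 6-joint arm with a two-finger parallel gripper is mounted at the origin on the work surface. World frame = base frame: x ahead of the robot, y to its left, z up, the work surface at z = 0. Lengths are in m, angles in rad, forces in N, time in s.
With the tool pointing down it reaches from about 0.375 to 0.9 m from the base axis. Payload 3.1 kg.
Tool frame: the origin (TCP) lies between the finger pads; the fingertips stand 22 mm ahead of it and the grasp point (between the pads) lies 3 mm ahead of it; z points along the fingers, y is the line along which they close (so a half turn about z gives the same grasp; the last joint's range is limited). The gripper opens to 87 mm and grips with 3 to 60 N. Pads are 19 mm wide; open, the fingers measure 117 mm over their backs; the gripper's body (75 mm by 190 mm) begins 51 mm behind the grasp point.
Start: joints at [-1.393, 0.527, 1.433, -0, 1.181, -0.178], TCP at [0.218, -0.586, 0.245] pointing down, gripper open.
Joint ranges: [-3.08, 3.08], [-0.75, 2.2], [0.22, 2.44], [-1.43, 4.57], [0, 2.65], [-2.85, 2.85]. Speed limits (rad/s): [2.79, 2.79, 3.14, 3.14, 3.14, 3.14].

INTERFACE

Orientations are given as a unit quaternion [x, y, z, w].
In Python, from rig import robot gives the robot as it stands.
- The arm moves only by the tool move_arm, never from a script. Its argument "series" is text: rows parted by semicolons, each of 6 numbers parted by spaces: the shift along the tool's x, y, z in mm, then the turn, a rotation vector about the tool's x, y, z in degrees. In form: dx dy dz ax ay az; .... A call has 1 to 8 rows; each row is the pose to reach, as a shift and turn from the pose commanded when the call began, along the tool's axes at that moment; what a row does not reach only later rows make up. A row lasts 1/12 s, in which the tool goes at most 41.7 mm and 7.16 degrees, less where a joint would pass 70% of its speed; a pose out of reach is approached as far as the arm can. A call with a gripper value outside its range is refused whole. "jaw" is the opening, from 0 (shut) to 1 (fully open), set as the call begins (left out, the last holds). The fingers move at their own pace and stop on an object; "newtons" is the grip in N (left out, the last holds). Time passes only in rows, so rows that repeat a pose let the fingers close. It gives the time, the measured TCP pose, the force, the opening and the grip force at its end, in the units of the state.
- robot.get_obs(): the state, without advancing time (a new reading comes with each control period).
- robot.camera(name): name is "scene" or "side" or "wrist"; returns a dict with "img" (420x560x3 uint8, red, green, blue), "mtx" (3x3 intrinsics, pixels), "world_to_cam" (4x4, takes a point from world to camera coordinates). Camera axes: x right, y down, z forward; pixel columns grow to the right and rows downward; lengths in m; the calibration is good to about 2 mm. A picture is of the moment at which its call begins. There is no depth.
- robot.hand_in(): hands the job in; it is judged then, once.
Trained networks look in a picture, given as the dict that the camera call returned (one of the last four; its "shot" number tells which), for a name from the list of things; names that differ only in an ending like _2 or _b are one class to them, and where a whole thing is asked for, a point or a joint stands for the part that bears it (a point fixed in the world has none). Each returns a list of dicts, best first, with "p" (0 to 1); they miss things now and then, are a little off and sometimes report something else, mostly with a low value. They report only what shows in the picture. A call takes as long as a camera call. They do not tell look-alikes from the thing itself.
- robot.search_frame(picture, thing): "xyz" ([x, y, z] in m, in world coordinates, good to about 4 mm: the middle of the surface that is visible of it).
- robot.tip_of(picture, thing): "xyz" ([x, y, z] in m, in world coordinates, good to about 4 mm: a listed point, or the origin of a listed thing).
The state is a dict: "time": time; "q": joint angles; "joint_velocities": joint speeds; "joint_torque": joint torques, N m; "position": TCP position; "tool_rot": TCP orientation; "ft_force": force on the tool from outside, world axes, zero at the start; "moment": the same for the moment, N m; "grip_width": finger opening in m; "grip_force": force on a finger pad.
Only numpy, scipy, OpenCV 4.12 (cv2) and the standard library are available. Lean on these libraries where they do the work, as an engineer would, in place of code of your own. Each camera call takes 0.05 s, during which the arm holds its last target. There are 200 camera calls.

TASK

Rebuild the control unit: first lift the wing nut that is parked on the housing's stud and stand it upright in the black parts tray. Then thread onto the stud, in this order and each fully down, the circuit board (square in the housing, either way round), the tall sleeve, the bracket (feet down) and last the wing nut from the tray, wings up. Do not drop the board, and leave the short sleeve, screwdriver and carton where they are.

Things in the scene. Friction and masses are not known exactly. Their poses are not given: they have to be found in the camera images.
- housing: Fixed open aluminium housing, 164 (its x) x 112 (y) mm. Inner floor 18 mm above the bench; a rim 8 mm wide round the edge tops out at 28 mm, leaving 148 x 96 mm inside. A smooth upright steel stud, 9 mm in diameter, cone tip, stands at the centre and rises to 80 mm above the bench (62 above the inner floor). Origin: on the stud's axis at bench level; z up.
- tray: Fixed shallow black plastic parts tray, 120 x 120 mm outside, walls 4 mm thick and 12 mm high, floor 4 mm thick, empty at the start. Origin: centre of its underside, at bench level; z up.
- board: Loose green circuit board, 130 (its x) x 80 (y) mm, 0.15 kg, lying on four 4 mm feet; top face 8 mm above the origin; 14 mm bore at its centre. Lift it by the cream connector block on top, 16 (x) x 60 (y) mm, centred at x = -50 mm, 8 to 24 mm up. 18 mm high capacitors at the +x end; centre of mass at x = -29 mm. Origin: on the bore's axis under the feet. Seated, the feet stand on the housing's inner floor.
- tall_sleeve: Loose plain aluminium spacer sleeve standing upright, outside 30 mm in diameter, 34 mm high, bore 14 mm through, 0.06 kg. The taller of the two sleeves. Origin: on its axis at the underside. It stands on the board's top face round the bore.
- bracket: Loose steel bridge bracket: flat web 96 (its x) x 36 (y) mm, 6 mm thick, 14 mm bore at its centre, a 6 mm thick foot turned down across each end; web 10 to 16 mm above the origin; 0.12 kg; lies feet down. Grip across its 36 mm width at the middle. Origin: on the bore's axis, level with the feet's undersides. In place the web rests on the tall sleeve, the feet hang free, any heading.
- wing_nut: Loose dark steel wing nut with a smooth 14 mm bore, so it slides on and off the stud without turning. Round hub 24 mm in diameter, 32 mm high; two 7 mm thick wings along its +x and -x to 31 mm from the axis, 12 to 33 mm up. 0.06 kg. Grip the hub along its y. Origin: on its axis at the underside; z up. Starts over the stud on the housing's inner floor; ends on the bracket's web.
- short_sleeve: Loose plain aluminium sleeve like the tall one (30 mm in diameter, bore 14 mm) but only 18 mm high; not needed, to be left alone. Origin: on its axis at the underside.
- screwdriver: Bystander: screwdriver lying at the far edge of the work, handle to its -x. Leave alone. Origin: about its middle, at bench level.
- carton: Bystander: closed cardboard carton 150 x 110 x 70 mm. Leave alone. Origin: centre of its underside.
Not all that is in view belongs to the job. Leave any blue look-alike of the tall_sleeve alone. Leave any green look-alike of the housing alone.

How it is judged:
By the outcome, as a careful person would: the job done as asked, in the order asked, and still so for the second after the job is handed in, with the robot touching nothing.
It also fails if it takes over 120 s, if anything falls off the work surface, if the arm or the gripper's body presses on something with over 40 N, if the wrist force passes 120 N, or if a joint passes its speed limit or range.

## Working session

There is one attempt and no reset: what is moved stays moved. The work goes in short steps, Python scripts to look and compute and a tool call to move; the robot and the scene stay as the last step left them, time stands still between calls to the robot, and variables do not carry over. Pictures are saved under pics/ and viewed, at most 14 in all, crops included, and the job is handed in when it is done.

Besides the shell and the picture viewer there is one more tool, called after "Call:" as name(argument=value, ...) on one line, values as JSON. move_arm: Moves the arm, as the interface text tells. Its arguments: {"type":"object","properties":{"series":{"type":"string"},"jaw":{"type":"number"},"newtons":{"type":"number"}},"required":["series"]}

```bash
mkdir -p pics; ls
cat > h.py <<'E'
from rig import robot
import numpy as np, cv2
from scipy.spatial.transform import Rotation as R
def save(c,n): cv2.imwrite('pics/'+n+'.png',c['img'][:,:,::-1])
def proj(c,p):
    p=np.asarray(c['world_to_cam'])@np.append(p,1); q=np.asarray(c['mtx'])@p[:3]; return (q[:2]/q[2]).round(1)
def back(c,uv,z):
    M=np.asarray(c['world_to_cam']); d=M[:3,:3].T@np.linalg.solve(np.asarray(c['mtx']),[uv[0],uv[1],1.]); o=-M[:3,:3].T@M[:3,3]
    return o+d*(z-o[2])/d[2]
def st():
    s=robot.get_obs(); print('t',round(s['time'],2),'p',np.round(s['position'],4),'q',np.round(s['tool_rot'],4),'grip',s['grip_width'],s['grip_force'],'F',np.round(s['ft_force'],1)); return s
def rel(target,s=None):
    s=s or robot.get_obs(); return (R.from_quat(s['tool_rot']).inv().apply(np.array(target)-s['position'])*1000).round(1)
E
python3 - <<'E'
from h import *
st()
T=['housing','tray','board','tall_sleeve','bracket','wing_nut','short_sleeve','screwdriver','carton']
for n in ['scene','side','wrist']:
    c=robot.camera(n); save(c,n+'0')
    print(n,np.linalg.inv(np.array(c['world_to_cam']))[:3,3].round(3))
    for t in T:
        for f in (robot.search_frame,robot.tip_of):
            print(t,f.__name__[:3],[(np.round(d['xyz'],3).tolist(),round(d['p'],2),proj(c,d['xyz']).tolist()) for d in f(c,t)[:3]])
E
```

```text
pics
t 0.0 p [ 0.2176 -0.5852  0.2436] q [ 0.9842  0.177   0.     -0.0011] grip 0.08696940599740323 0.0 F [ 0.1  0.5 -0.7]
scene [1.375 0.753 0.751]
housing cal [([0.465, 0.286, 0.021], 0.69, [374.2, 237.0]), ([0.466, 0.476, 0.021], 0.56, [441.9, 270.0])]
housing cal [([0.441, 0.276, -0.0], 0.86, [374.9, 237.8]), ([0.456, 0.473, 0.001], 0.83, [441.3, 273.8])]
tray cal [([0.438, -0.261, 0.006], 0.59, [237.7, 169.1])]
tray cal [([0.438, -0.262, -0.0], 0.74, [237.4, 170.6])]
board cal [([0.643, -0.152, 0.005], 0.97, [212.3, 205.4])]
board cal [([0.642, -0.158, 0.002], 0.96, [211.6, 205.4])]
tall_sleeve cal [([0.73, 0.005, 0.023], 0.53, [226.8, 235.5])]
tall_sleeve cal [([0.653, 0.01, -0.003], 0.72, [249.3, 231.9]), ([0.721, -0.001, -0.0], 0.47, [227.9, 240.4])]
bracket cal [([0.496, 0.011, 0.018], 0.71, [287.4, 203.1])]
bracket cal [([0.487, 0.005, 0.0], 0.53, [287.9, 206.3])]
wing_nut cal [([0.451, 0.278, 0.041], 0.68, [375.6, 227.1])]
wing_nut cal [([0.44, 0.276, 0.017], 0.49, [375.9, 232.5])]
short_sleeve cal [([0.649, 0.145, 0.018], 0.6, [287.8, 246.2])]
short_sleeve cal [([0.647, 0
[... 1487 characters left out ...]
016], 0.74, [230.1, 239.3]), ([0.44, 0.297, 0.017], 0.32, [318.1, 301.2])]
short_sleeve cal [([0.644, 0.143, 0.003], 0.56, [232.1, 241.7])]
screwdriver cal [([0.726, 0.405, 0.021], 0.72, [130.1, 318.7])]
screwdriver cal [([0.704, 0.358, -0.0], 0.76, [158.9, 309.9])]
carton cal [([0.694, -0.313, 0.053], 0.6, [262.4, 143.2])]
carton cal [([0.709, -0.349, 0.002], 0.85, [260.9, 153.9])]
wrist [ 0.296 -0.557  0.385]
housing cal []
housing cal []
tray cal []
tray cal []
board cal []
board cal []
tall_sleeve cal []
tall_sleeve cal []
bracket cal []
bracket cal []
wing_nut cal []
wing_nut cal []
short_sleeve cal []
short_sleeve cal []
screwdriver cal []
screwdriver cal []
carton cal []
carton cal []
```

Run:
```python
import cv2
a=cv2.imread('pics/scene0.png')[130:330,110:490]
cv2.imwrite('pics/scene_crop.png',cv2.resize(a,None,fx=2.1,fy=2.1,interpolation=cv2.INTER_CUBIC))
b=cv2.imread('pics/side0.png')[180:340,200:380]
cv2.imwrite('pics/side_crop.png',cv2.resize(b,None,fx=3.6,fy=3.6,interpolation=cv2.INTER_CUBIC))
```

```text
(no output)
```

View pics/scene_crop.png

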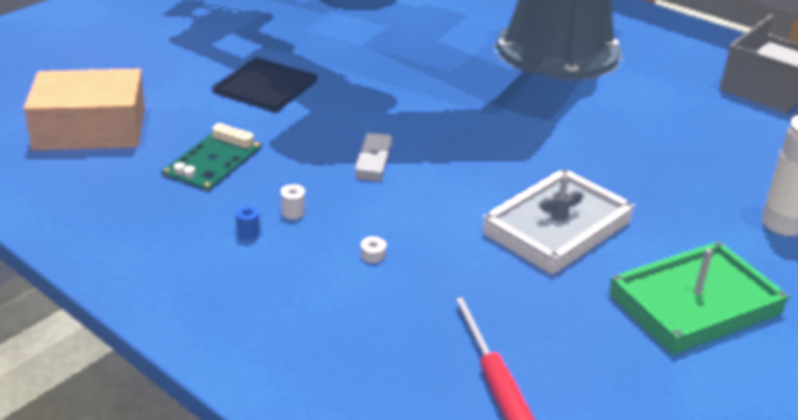

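View pics/side_crop.png

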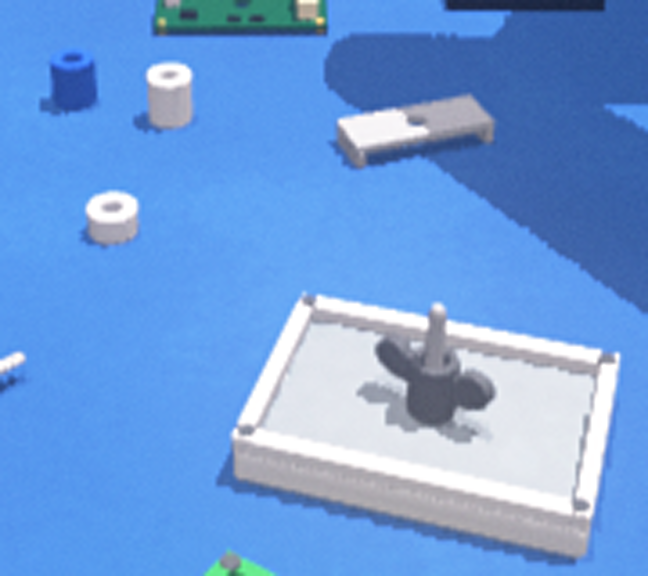

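The aluminium housing at scene px (375,237) is the right one; the green one at (442,270) is a decoy. The standing sleeves are the tall white at (249,230), a blue decoy at (228,238) and the short white at (288,248). I choose the white one at (249,230), which is clearly taller than the short sleeve in the side crop. The nut is on the stud with its wings along the crop line (390,352)-(478,392).

Run:
```python
from h import *
c=robot.camera('side')
f=lambda u,v,z:back(c,(200+u/3.6,180+v/3.6),z)
P=[f(308,299,.028),f(610,357,.028),f(583,507,.028),f(243,432,.028)]
for p in P: print(p.round(4))
print('mean',np.mean(P,0))
ang=lambda d:np.degrees(np.arctan2(d[1],d[0]))
print('x edges',ang(P[0]-P[1]),ang(P[3]-P[2]),'y',ang(P[0]-P[3]),ang(P[1]-P[2]))
print('stud tip',f(438,308,.08),'wings',ang(f(390,352,.045)-f(478,392,.045)))
print('bracket',ang(f(338,130,.016)-f(475,97,.016)),ang(f(358,150,.016)-f(494,120,.016)))
w=robot.camera('wrist'); M=np.array(w['world_to_cam'])
print(w['mtx'],M[:3,:3].round(3))
Rt=R.from_quat(robot.get_obs()['tool_rot']).as_matrix(); print('cam in tool',(M[:3,:3]@Rt).round(3))
print(rel([.55,0,.3]),rel([.44,.277,.3]))
```

```text
[0.5113 0.2211 0.028 ]
[0.3573 0.2341 0.028 ]
[0.3666 0.3371 0.028 ]
[0.5207 0.3241 0.028 ]
mean [0.43897262 0.27906783 0.028     ]
x edges -4.807312460897283 -4.817452734066313 y -95.19640420148127 -95.12583349334436
stud tip [0.43916016 0.28014433 0.08      ] wings -23.642187659251487
bracket 37.04675694973475 34.659541044807526
[[339.59301689   0.         271.04389729]
 [  0.         339.59301689 216.04241201]
 [  0.           0.           1.        ]] [[ 0.349 -0.937  0.   ]
 [-0.893 -0.332  0.303]
 [-0.283 -0.106 -0.953]]
cam in tool [[ 0.     1.    -0.   ]
 [-0.953  0.    -0.303]
 [-0.303  0.001  0.953]]
[ 515.5 -433.4  -55.5] [ 508.9 -731.4  -55.5]
```

Call:
move_arm(series="250 -210 -30 0 0 -50;250 -210 -30 0 0 -50;250 -210 -30 0 0 -50;250 -210 -30 0 0 -50;250 -210 -30 0 0 -50;250 -210 -30 0 0 -50;250 -210 -30 0 0 -50;250 -210 -30 0 0 -50", jaw=1)

```text
time: 3.62
position: [0.3796, -0.2995, 0.275]
tool_rot: [0.816, 0.578, 0.0, 0.0]
ft_force: [1.2, 0.5, 0.5]
grip_width: 0.0873
grip_force: 0.0
```

```bash
cat >> h.py <<'E'
def go(xyz,head,s=None):
    "print tool-frame shift & turn to reach xyz, tool pointing down, tool x heading in deg (nearest turn)"
    s=s or robot.get_obs(); R0=R.from_quat(s['tool_rot'])
    h=np.radians(head); T=R.from_quat([np.cos(h/2),np.sin(h/2),0,0])
    x=R0.apply([1,0,0]); hc=np.degrees(np.arctan2(x[1],x[0]))
    d=rel(xyz,s); rv=np.degrees((R0.inv()*T).as_rotvec()).round(2)
    print('->',xyz,head,': shift',d,'turn',rv,'len',np.linalg.norm(d).round(),'head now',hc.round(2),'q1,q6',np.degrees(s['q'][[0,5]]).round(1) if hasattr(s['q'],'shape') else s['q'])
E
python3 - <<'E'
from h import *
s=st(); go([.55,0,.3],100,s); go([.44,.279,.25],156,s)
E
```

```text
t 3.62 p [ 0.3796 -0.2995  0.275 ] q [8.159e-01 5.782e-01 2.000e-04 0.000e+00] grip 0.087303364198327 0.0 F [1.2 0.5 0.5]
-> [0.55, 0, 0.3] 100 : shift [339.   61.5 -24.9] turn [ 2.000e-02 -1.000e-02 -2.936e+01] len 345.0 head now 70.64 q1,q6 [-51.6 -32.2]
-> [0.44, 0.279, 0.25] 156 : shift [ 565.8 -134.8   25.1] turn [ 3.000e-02 -0.000e+00 -8.536e+01] len 582.0 head now 70.64 q1,q6 [-51.6 -32.2]
```

Call:
move_arm(series="283 -20 0 0 0 -45;283 -20 0 0 0 -45;283 -20 0 0 0 -45;283 -20 0 0 0 -45;283 -20 0 0 0 -45;283 -20 0 0 0 -45;283 -20 0 0 0 -45;283 -20 0 0 0 -45")

```text
time: 4.28
position: [0.4556, -0.0233, 0.2748]
tool_rot: [0.531, 0.847, 0.001, -0.0]
ft_force: [-0.1, 0.4, 0.6]
grip_width: 0.0868
grip_force: 0.0
```

Call:
move_arm(series="281 119 25 0 0 -40;281 119 25 0 0 -40;281 119 25 0 0 -40;281 119 25 0 0 -40;281 119 25 0 0 -40;281 119 25 0 0 -40;281 119 25 0 0 -40;281 119 25 0 0 -40")

```text
time: 4.95
position: [0.4419, 0.2804, 0.2494]
tool_rot: [0.212, 0.977, 0.001, 0.0]
ft_force: [-0.1, -0.3, -0.3]
grip_width: 0.087
grip_force: 0.0
```

Run:
```python
from h import *
s=st(); c=robot.camera('wrist'); save(c,'w1')
for t in ['housing','wing_nut']:
    print(t,[(np.round(d['xyz'],3).tolist(),round(d['p'],2),proj(c,d['xyz']).tolist()) for d in robot.tip_of(c,t)[:3]])
print(proj(c,[.44,.279,.08]))
```

```text
t 4.95 p [0.4419 0.2804 0.2494] q [2.118e-01 9.773e-01 1.200e-03 2.000e-04] grip 0.08701974006380168 0.0 F [-0.1 -0.3 -0.3]
housing [([0.435, 0.274, -0.004], 0.97, [263.6, 180.2]), ([0.457, 0.476, 0.0], 0.61, [437.3, 124.3])]
wing_nut [([0.437, 0.279, 0.019], 0.57, [268.2, 184.3])]
[268.9 200.4]
```

View pics/w1.png

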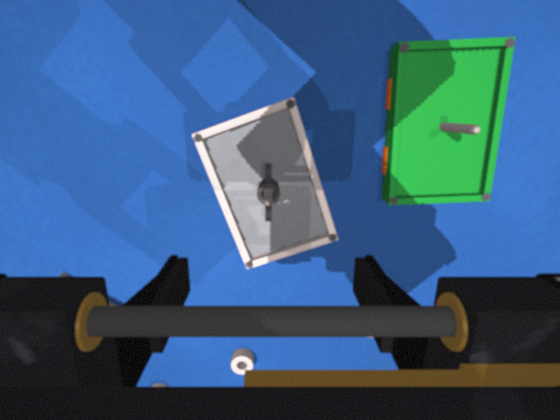

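Run:
```python
from h import *
c=robot.camera('wrist')
P=[back(c,p,.028) for p in [(198,138),(292,103),(333,238),(250,265)]]
ang=lambda d:np.degrees(np.arctan2(d[1],d[0]))
print([p.round(4) for p in P],np.mean(P,0),ang(P[0]-P[3]),ang(P[1]-P[2]),ang(P[0]-P[1]),ang(P[3]-P[2]))
A,B=back(c,(268,165),.051),back(c,(268,220),.051);print(A,B,(A+B)/2,ang(A-B),np.linalg.norm(A-B))
print(proj(c,[.439,.279,.028]))
save(c,'w1b'); a=cv2.imread('pics/w1b.png')[150:235,220:320]; cv2.imwrite('pics/w1c.png',cv2.resize(a,None,fx=6,fy=6,interpolation=cv2.INTER_CUBIC))
```

```text
[array([0.3608, 0.2294, 0.028 ]), array([0.3696, 0.3322, 0.028 ]), array([0.5228, 0.3167, 0.028 ]), array([0.5143, 0.2161, 0.028 ])] [0.44188768 0.27361643 0.028     ] 175.0374481911796 174.24404298129616 -94.88347927306049 -94.87095234641963
[0.4133456  0.28576117 0.051     ] [0.46583975 0.26170849 0.051     ] [0.43959267 0.27373483 0.051     ] 155.3828728700386 0.05774224300758939
[272.4 185.7]
```

View pics/w1c.png

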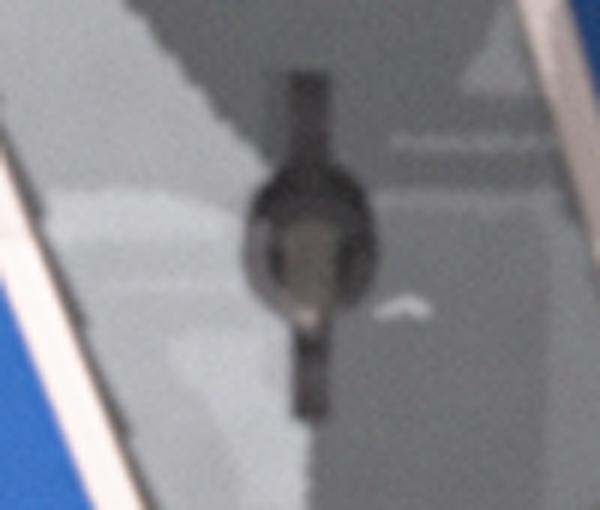

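The picture shows the nut on the stud, hub centre at about px (272,192), its wings vertical at (272,162) and (272,220), so the tool is aligned with it. The stud tip is at px (271,202).

Run:
```python
from h import *
c=robot.camera('wrist')
t=back(c,(271.3,202.5),.078);A,B=back(c,(271.8,162),.051),back(c,(271.8,219.7),.051);print(t,(A+B)/2,np.linalg.norm(A-B),np.degrees(np.arctan2(*(A-B)[1::-1])))
s=st()
for z in (.12,.046): go([.4395,.278,z],155.5,s)
```

```text
[0.44335981 0.27474696 0.078     ] [0.43976619 0.27690892 0.051     ] 0.06041077650967611 155.47536004018622
t 5.2 p [0.4422 0.2751 0.2495] q [ 2.135e-01  9.769e-01 -5.000e-04 -0.000e+00] grip 0.08703113442376385 0.0 F [ 0.9 -0.3  0.4]
-> [0.4395, 0.278, 0.12] 155.5 : shift [  3.7   1.6 129.5] turn [-0.05  0.01 -0.16] len 130.0 head now 155.34 q1,q6 [ 19.6 -45.7]
-> [0.4395, 0.278, 0.046] 155.5 : shift [  3.7   1.7 203.5] turn [-0.05  0.01 -0.16] len 204.0 head now 155.34 q1,q6 [ 19.6 -45.7]
```

Call:
move_arm(series="3.5 1.2 40 0 0 0;3.5 1.2 80 0 0 0;3.5 1.2 115 0 0 0;3.5 1.2 145 0 0 0;3.5 1.2 170 0 0 0;3.5 1.2 190 0 0 0;3.5 1.2 204 0 0 0;3.5 1.2 204 0 0 0", jaw=0.5)

```text
time: 5.87
position: [0.4386, 0.2763, 0.0433]
tool_rot: [0.215, 0.977, -0.002, -0.002]
ft_force: [-1.0, -0.0, 0.4]
grip_width: 0.0456
grip_force: 0.0
```

Call:
move_arm(series="0 0 0 0 0 0;0 0 0 0 0 0;0 0 0 0 0 0;0 0 0 0 0 0;0 0 0 0 0 0;0 0 0 0 0 0;0 0 0 0 0 0;0 0 0 0 0 0", jaw=0, newtons=15)

```text
time: 6.53
position: [0.4402, 0.2789, 0.0467]
tool_rot: [0.213, 0.977, 0.0, 0.001]
ft_force: [0.1, -1.5, 6.1]
grip_width: 0.0232
grip_force: 15.0
```

Call:
move_arm(series="0 0 -20 0 0 0;0 0 -50 0 0 0;0 0 -85 0 0 0;0 0 -120 0 0 0;0 0 -150 0 0 0;0 0 -150 0 0 0;0 0 -150 0 0 0;0 0 -150 0 0 0")

```text
time: 7.2
position: [0.4386, 0.2787, 0.1952]
tool_rot: [0.213, 0.977, -0.0, -0.0]
ft_force: [-0.3, -1.3, -0.4]
grip_width: 0.0231
grip_force: 15.0
```

Call:
move_arm(series="-139 -231 0 0 0 33;-139 -231 0 0 0 33;-139 -231 0 0 0 33;-139 -231 0 0 0 33;-139 -231 0 0 0 33;-139 -231 0 0 0 33;-139 -231 0 0 0 33;-139 -231 0 0 0 33")

```text
time: 7.87
position: [0.4697, 0.0071, 0.1939]
tool_rot: [0.484, 0.875, -0.001, -0.001]
ft_force: [0.4, 0.5, -0.5]
grip_width: 0.0227
grip_force: 15.0
```

Call:
move_arm(series="-212 -171 0 0 0 32.5;-212 -171 0 0 0 32.5;-212 -171 0 0 0 32.5;-212 -171 0 0 0 32.5;-212 -171 0 0 0 32.5;-212 -171 0 0 0 32.5;-212 -171 0 0 0 32.5;-212 -171 0 0 0 32.5")

```text
time: 8.53
position: [0.4388, -0.2639, 0.1942]
tool_rot: [0.709, 0.705, -0.0, 0.0]
ft_force: [0.5, -0.3, -0.7]
grip_width: 0.0229
grip_force: 15.0
```

Call:
move_arm(series="0 0 0 0 0 0;0 0 0 0 0 0")

```text
time: 8.7
position: [0.4379, -0.2576, 0.1942]
tool_rot: [0.708, 0.707, 0.0, -0.002]
ft_force: [-0.3, 1.1, -0.9]
grip_width: 0.0228
grip_force: 15.0
```

Run:
```python
from h import *
s=st(); c=robot.camera('side'); d=robot.camera('wrist')
cv2.imwrite('pics/nut_lift.png',np.hstack([cv2.resize(c['img'][100:240,260:430],(400,330)),cv2.resize(d['img'],(400,330))])[:,:,::-1])
print([(np.round(d['xyz'],3).tolist(),round(d['p'],2)) for d in robot.tip_of(c,'wing_nut')[:3]],[(np.round(d['xyz'],3).tolist(),round(d['p'],2)) for d in robot.tip_of(c,'tray')[:3]])
go([.44,-.261,.034],90,s)
```

```text
t 8.7 p [ 0.4379 -0.2576  0.1942] q [ 7.077e-01  7.065e-01  2.000e-04 -2.300e-03] grip 0.022812824574246687 15.00011296397588 F [-0.3  1.1 -0.9]
[([0.432, -0.259, 0.164], 0.58)] [([0.446, -0.265, -0.002], 0.82), ([0.489, 0.007, 0.002], 0.53)]
-> [0.44, -0.261, 0.034] 90 : shift [ -4.    2.6 160.1] turn [-0.17 -0.21 -0.09] len 160.0 head now 89.91 q1,q6 [-43.1 -43. ]
```

View pics/nut_lift.png

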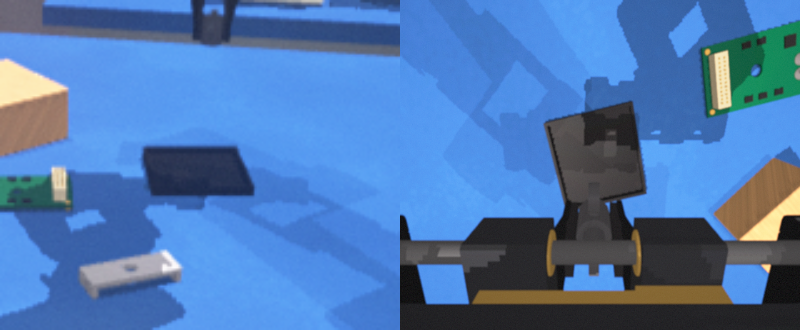

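The nut hangs upright in the fingers above the tray (left panel (212,28), right panel (597,220)).

Call:
move_arm(series="-4 2 40 0 0 0;-4 2 80 0 0 0;-4 2 115 0 0 0;-4 2 140 0 0 0;-4 2 152 0 0 0;-4 2 158 0 0 0;-4 2 160 0 0 0;-4 2 160 0 0 0")

```text
time: 9.57
position: [0.4411, -0.2634, 0.0357]
tool_rot: [0.708, 0.707, 0.0, 0.0]
ft_force: [-0.5, 0.6, -0.1]
grip_width: 0.0231
grip_force: 15.0
```

Call:
move_arm(series="0 0 0 0 0 0;0 0 0 0 0 0;0 0 0 0 0 0;0 0 0 0 0 0")

```text
time: 9.9
position: [0.4411, -0.264, 0.0364]
tool_rot: [0.708, 0.706, 0.0, 0.001]
ft_force: [0.6, 0.3, -0.1]
grip_width: 0.0233
grip_force: 15.0
```

Call:
move_arm(series="0 0 1 0 0 0;0 0 2 0 0 0;0 0 2 0 0 0;0 0 2 0 0 0")

```text
time: 10.23
position: [0.4406, -0.2637, 0.0335]
tool_rot: [0.708, 0.706, -0.0, -0.0]
ft_force: [0.5, 0.2, -0.2]
grip_width: 0.0227
grip_force: 15.0
```

Call:
move_arm(series="0 0 1 0 0 0;0 0 1 0 0 0;0 0 1 0 0 0;0 0 1 0 0 0")

```text
time: 10.57
position: [0.4407, -0.2637, 0.0328]
tool_rot: [0.708, 0.706, -0.0, 0.0]
ft_force: [-0.6, 0.8, 3.5]
grip_width: 0.0227
grip_force: 15.0
```

Call:
move_arm(series="0 0 0 0 0 0;0 0 0 0 0 0;0 0 0 0 0 0;0 0 -30 0 0 0;0 0 -70 0 0 0;0 0 -110 0 0 0;0 0 -150 0 0 0;0 0 -190 0 0 0", jaw=0.5)

```text
time: 11.23
position: [0.4403, -0.2632, 0.2241]
tool_rot: [0.708, 0.706, -0.0, -0.0]
ft_force: [0.7, -0.1, -0.8]
grip_width: 0.0432
grip_force: 0.0
```

Call:
move_arm(series="80 120 0 0 0 0;80 120 0 0 0 0;80 120 0 0 0 0;80 120 0 0 0 0;80 120 0 0 0 0;80 120 0 0 0 0;80 120 0 0 0 0")

```text
time: 11.82
position: [0.5597, -0.1839, 0.2219]
tool_rot: [0.708, 0.706, -0.001, -0.001]
ft_force: [-0.1, -0.1, -0.0]
grip_width: 0.0432
grip_force: 0.0
```

Run:
```python
from h import *
s=st(); c=robot.camera('wrist'); save(c,'w2')
im=c['img'].astype(int); m=((im[:,:,1]>im[:,:,0]+15)&(im[:,:,1]>im[:,:,2]+5)).astype(np.uint8)
m=cv2.morphologyEx(m,cv2.MORPH_CLOSE,np.ones((7,7)))
n,l,stt,ce=cv2.connectedComponentsWithStats(m); i=1+np.argmax(stt[1:,4]); print(stt[i],ce[i])
r=cv2.minAreaRect(np.argwhere(l==i)[:,::-1].astype(np.float32)); print(r,cv2.boxPoints(r))
print([(np.round(d['xyz'],3).tolist(),round(d['p'],2)) for d in robot.tip_of(c,'board')[:3]])
```

```text
t 11.82 p [ 0.5597 -0.1839  0.2219] q [ 7.077e-01  7.065e-01 -6.000e-04 -9.000e-04] grip 0.04322302015416008 0.0 F [-0.1 -0.1 -0. ]
[ 284  113  133  101 7570] [355.79154557 161.51426684]
((353.870361328125, 162.69003295898438), (75.06792449951172, 129.46749877929688), 77.25471496582031) [[282.451    140.36226 ]
 [408.72845  111.799515]
 [425.28973  185.0178  ]
 [299.01227  213.58055 ]]
[([0.639, -0.159, 0.002], 0.78)]
```

View pics/w2.png

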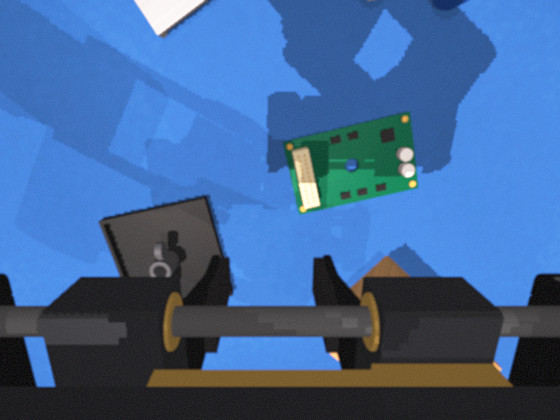

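The nut stands in the tray at px (160,268). The board has its bore at (351,166) and its cream connector between (300,150) and (313,207), with the capacitors to the right.

Run:
```python
from h import *
s=st(); c=robot.camera('wrist')
ang=lambda d:np.degrees(np.arctan2(d[1],d[0]))
save(c,'w2b'); a=cv2.imread('pics/w2b.png')[100:225,270:430]; cv2.imwrite('pics/w2c.png',cv2.resize(a,None,fx=4.8,fy=4.8,interpolation=cv2.INTER_CUBIC))
C=[back(c,p,.008) for p in [(285,141),(411,112),(418,188),(300,213)]]
print([x.round(4) for x in C],ang(C[1]-C[0]),ang(C[2]-C[3]),np.linalg.norm(C[1]-C[0]),np.linalg.norm(C[3]-C[0]),np.mean(C,0))
print('bore',back(c,(351,165.5),.008),'conn',back(c,(307,178),.024))
```

```text
t 11.92 p [ 0.5596 -0.1846  0.2222] q [ 7.083e-01  7.059e-01 -4.000e-04 -8.000e-04] grip 0.04348292329406668 0.0 F [-0.6 -0.6 -0.9]
[array([ 0.5733, -0.1332,  0.008 ]), array([ 0.6986, -0.1052,  0.008 ]), array([ 0.7154, -0.1826,  0.008 ]), array([ 0.5904, -0.2102,  0.008 ])] 12.580335569777652 12.425057247446412 0.1283529039152081 0.0789098593518339 [ 0.64443679 -0.1577981   0.008     ]
bore [ 0.64247316 -0.15843906  0.008     ] conn [ 0.5952509  -0.16837233  0.024     ]
```

View pics/w2c.png

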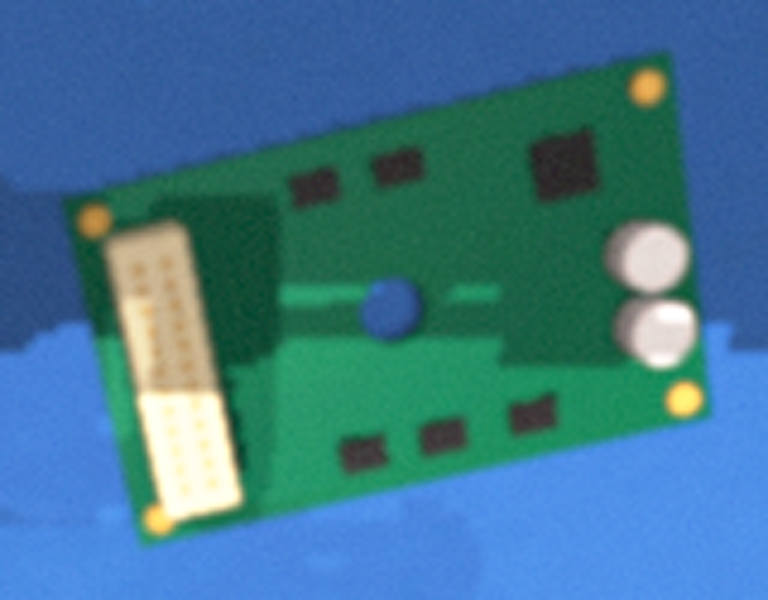

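The crop shows the board lit and flat, with the connector centred at crop px (175,370), and nothing near the finger places.

Call:
move_arm(series="16 35 40 0 0 -7;16 35 80 0 0 -12.7;16 35 115 0 0 -12.7;16 35 145 0 0 -12.7;16 35 160 0 0 -12.7;16 35 160 0 0 -12.7;16 35 160 0 0 -12.7;16 35 160 0 0 -12.7", jaw=0.5)

```text
time: 12.63
position: [0.5966, -0.1691, 0.0639]
tool_rot: [0.626, 0.78, 0.0, 0.001]
ft_force: [0.4, 0.1, -0.1]
grip_width: 0.0438
grip_force: 0.0
```

Call:
move_arm(series="0 0 10 0 0 0;0 0 20 0 0 0;0 0 26 0 0 0;0 0 28 0 0 0;0 0 28 0 0 0;0 0 28 0 0 0;0 0 28 0 0 0")

```text
time: 13.22
position: [0.5962, -0.168, 0.0347]
tool_rot: [0.625, 0.78, 0.0, 0.0]
ft_force: [-0.7, -0.5, 0.8]
grip_width: 0.0436
grip_force: 0.0
```

Run:
```python
from h import *
s=st(); go([.5947,-.1686,.034],102.5,s)
```

```text
t 13.22 p [ 0.5962 -0.168   0.0347] q [6.253e-01 7.804e-01 0.000e+00 2.000e-04] grip 0.043595893043292346 0.0 F [-0.7 -0.5  0.8]
-> [0.5947, -0.1686, 0.034] 102.5 : shift [-0.2 -1.5  0.7] turn [0.02 0.02 0.09] len 2.0 head now 102.59 q1,q6 [-26.1 -38.7]
```

Call:
move_arm(series="0 -1 0 0 0 0;0 -1 0 0 0 0;0 -1 0 0 0 0;0 -1 0 0 0 0;0 -1 0 0 0 0;0 -1 0 0 0 0;0 -1 0 0 0 0;0 -1 0 0 0 0", jaw=0, newtons=50)

```text
time: 13.88
position: [0.595, -0.1682, 0.0347]
tool_rot: [0.625, 0.78, -0.0, 0.0]
ft_force: [0.3, 0.0, 1.8]
grip_width: 0.0155
grip_force: 50.0
```

Call:
move_arm(series="0 0 -5 0 0 0;0 0 -15 0 0 0;0 0 -30 0 0 0;0 0 -60 0 0 0;0 0 -90 0 0 0;0 0 -120 0 0 0;0 0 -140 0 0 0;0 0 -140 0 0 0")

```text
time: 14.55
position: [0.5979, -0.1695, 0.1804]
tool_rot: [0.625, 0.78, 0.001, 0.005]
ft_force: [0.7, 0.3, -1.3]
grip_width: 0.0151
grip_force: 50.0
```

Run:
```python
from h import *
s=st(); c=robot.camera('side'); d=robot.camera('wrist')
cv2.imwrite('pics/brd_lift.png',np.hstack([cv2.resize(c['img'][60:230,190:360],(400,400)),cv2.resize(d['img'],(400,400))])[:,:,::-1])
```

```text
t 14.55 p [ 0.5979 -0.1695  0.1804] q [0.6253 0.7804 0.0012 0.0053] grip 0.015139397282285583 49.97098982334137 F [ 0.7  0.3 -1.3]
```

View pics/brd_lift.png

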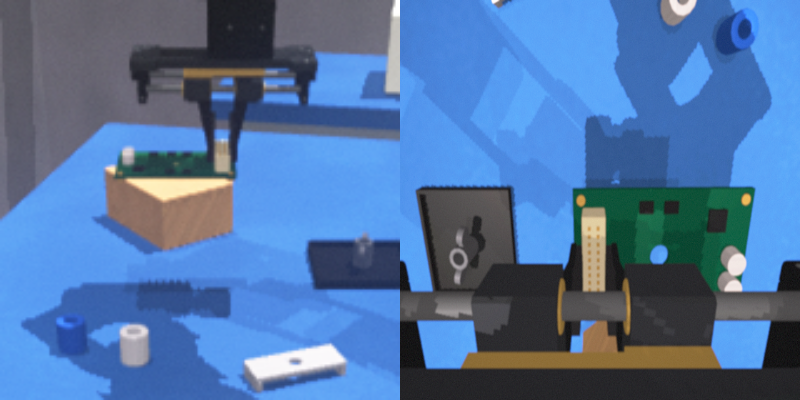

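The board hangs level in the fingers (left panel, (170,163)), and the bore shows in the wrist view at panel (658,255).

Call:
move_arm(series="10 -2 0 0 0 0;35 -7 0 0 0 0;70 -15 0 0 0 0;105 -22 0 0 0 0;140 -30 0 0 0 0;175 -37 0 0 0 0;210 -44 0 0 0 0;242 -51 0 0 0 0")

```text
time: 15.32
position: [0.489, 0.0592, 0.1728]
tool_rot: [0.625, 0.78, -0.001, -0.002]
ft_force: [0.5, 0.3, -1.7]
grip_width: 0.0152
grip_force: 50.0
```

Call:
move_arm(series="35 -7 0 0 0 2;70 -15 0 0 0 5;105 -22 0 0 0 8;140 -30 0 0 0 11;175 -37 0 0 0 14;210 -44 0 0 0 16;232 -49 0 0 0 17;241 -52 0 0 0 17.3")

```text
time: 15.98
position: [0.3852, 0.2829, 0.1729]
tool_rot: [0.735, 0.678, -0.002, -0.001]
ft_force: [-0.4, 0.5, -1.8]
grip_width: 0.0154
grip_force: 50.0
```

Call:
move_arm(series="0 0 0 0 0 0;0 0 0 0 0 0;0 0 0 0 0 0;0 0 0 0 0 0")

```text
time: 16.32
position: [0.3893, 0.2798, 0.1741]
tool_rot: [0.736, 0.677, -0.001, -0.0]
ft_force: [0.6, 0.9, -2.2]
grip_width: 0.0154
grip_force: 50.0
```

Run:
```python
from h import *
s=st(); go([.39,.282,.174],85.2,s); c=robot.camera('wrist'); save(c,'w3')
zt=s['position'][2]-.0267
print('expected bore px if 50mm',proj(c,np.append(s['position'][:2]+R.from_quat(s['tool_rot']).apply([0,.05,0])[:2],zt)), 'stud tip px at .4397,.278',proj(c,[.4397,.278,.08]))
cv2.imwrite('pics/w3c.png',cv2.resize(c['img'][180:330,230:480],None,fx=3.2,fy=3.2,interpolation=cv2.INTER_CUBIC)[:,:,::-1])
```

```text
t 16.32 p [0.3893 0.2798 0.1741] q [ 7.36e-01  6.77e-01 -6.00e-04 -1.00e-04] grip 0.015434587534619027 49.97098445892334 F [ 0.6  0.9 -2.2]
-> [0.39, 0.282, 0.174] 85.2 : shift [2.2 0.5 0.1] turn [-0.06  0.04  0.01] len 2.0 head now 85.21 q1,q6 [22.3 27.1]
expected bore px if 50mm [363.7 269.5] stud tip px at .4397,.278 [340.6 224.6]
```

View pics/w3c.png

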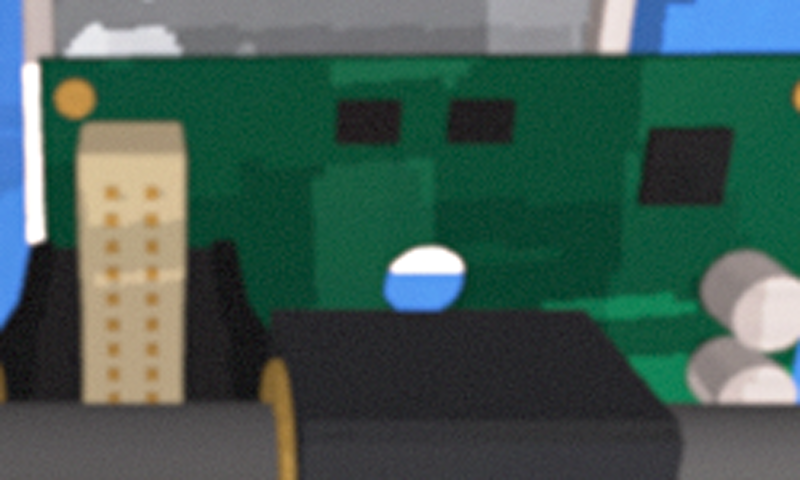

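Run:
```python
from h import *
c=robot.camera('scene')
f=lambda u,v,z:back(c,(110+u/2.1,130+v/2.1),z)
print('tip',f(565,174,.08)); P=[f(566,171,.028),f(632,208,.028),f(554,256,.028),f(485,217,.028)]; print(np.round(P,4),np.mean(P,0))
im=cv2.imread('pics/w1b.png'); hsv=cv2.cvtColor(im,cv2.COLOR_BGR2HSV)
# housing silhouette in initial side & scene (non-blue, low saturation), centroid of bounding quad
for n,(x0,x1,y0,y1),cam in (('side0',(255,385,250,345),'side'),('scene0',(335,415,205,265),'scene')):
    k=robot.camera(cam); h=cv2.cvtColor(cv2.imread('pics/%s.png'%n),cv2.COLOR_BGR2HSV)[y0:y1,x0:x1]
    m=(h[:,:,1]<90).astype(np.uint8); nn,l,s_,_=cv2.connectedComponentsWithStats(m); i=1+np.argmax(s_[1:,4])
    hull=cv2.convexHull(np.argwhere(l==i)[:,::-1].astype(np.int32))[:,0]+[x0,y0]
    # predicted hull of model: fit x,y,heading
    from scipy.optimize import minimize
    mask=np.zeros((420,560),np.uint8); cv2.fillConvexPoly(mask,hull.astype(np.int32),1)
    def cost(p):
        t=np.radians(p[2]); pts=[]
        for sx in(-82,82):
            for sy in(-56,56):
                for z in(0,28): pts.append(proj(k,[p[0]+(sx*np.cos(t)-sy*np.sin(t))/1e3,p[1]+(sx*np.sin(t)+sy*np.cos(t))/1e3,z/1e3]))
        pts.append(proj(k,[p[0],p[1],.08]))
        hh=cv2.convexHull(np.array(pts,np.float32)); q=np.zeros((1680,2240),np.uint8); cv2.fillConvexPoly(q,(hh*4+1.5).astype(np.int32),255)
        return np.abs(cv2.resize(q,(560,420),interpolation=cv2.INTER_AREA)/255.-mask).sum()
    r=minimize(cost,[.44,.278,-4.8],method='Nelder-Mead',options=dict(initial_simplex=[[.44,.278,-4.8],[.446,.278,-4.8],[.44,.284,-4.8],[.44,.278,-2]]))
    print(n,r.x,r.fun,mask.sum())
```

```text
tip [0.4400783  0.27572302 0.08      ]
[[0.3604 0.2358 0.028 ]
 [0.3756 0.3425 0.028 ]
 [0.5282 0.3236 0.028 ]
 [0.5212 0.2185 0.028 ]] [0.44633733 0.28009414 0.028     ]
side0 [ 0.43965906  0.27778562 -5.25093677] 114.2627450980392 5833
scene0 [ 0.44140938  0.27645103 -4.85974366] 74.71764705882353 2193
```

Call:
move_arm(series="1.5 1.2 15 0 0 0.2;1.5 1.2 30 0 0 0.2;1.5 1.2 40 0 0 0.2;1.5 1.2 45 0 0 0.2;1.5 1.2 45 0 0 0.2;1.5 1.2 45 0 0 0.2;1.5 1.2 45 0 0 0.2;1.5 1.2 45 0 0 0.2")

```text
time: 17.18
position: [0.391, 0.2823, 0.1302]
tool_rot: [0.737, 0.676, 0.001, 0.0]
ft_force: [0.2, -1.0, -1.9]
grip_width: 0.0155
grip_force: 50.0
```

Call:
move_arm(series="0 0 0 0 0 0;0 0 0 0 0 0")

```text
time: 17.35
position: [0.3907, 0.2822, 0.13]
tool_rot: [0.737, 0.676, 0.0, 0.0]
ft_force: [-0.5, 0.1, -1.0]
grip_width: 0.0153
grip_force: 50.0
```

Run:
```python
from h import *
P=[]
for i in range(4):
    c=robot.camera('wrist'); s=robot.get_obs(); P.append(s['position'])
print(np.round(P,4),np.mean(P,0).round(4)); s['position']=np.mean(P,0); go([.3906,.2813,.124],85.0,s)
print('stud px',proj(c,[.44,.2775,.08]))
cv2.imwrite('pics/w4c.png',cv2.resize(c['img'][220:300,320:420],None,fx=6,fy=6,interpolation=cv2.INTER_CUBIC)[:,:,::-1])
```

```text
[[0.3907 0.2822 0.1299]
 [0.3906 0.2822 0.1299]
 [0.3906 0.2822 0.1298]
 [0.3905 0.2822 0.1297]] [0.3906 0.2822 0.1298]
-> [0.3906, 0.2813, 0.124] 85.0 : shift [-0.9  0.1  5.8] turn [ 0.01 -0.01  0.09] len 6.0 head now 85.09 q1,q6 [22.5 27.4]
stud px [353.1 252.9]
```

View pics/w4c.png

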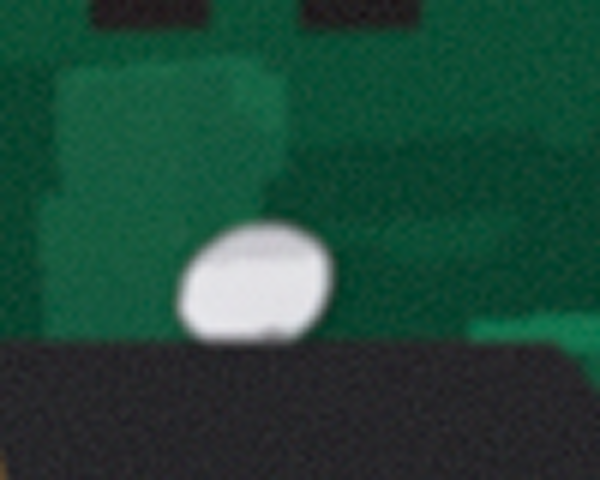

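The bore shows at crop (255,285), with only housing seen through it and no stud yet. I lower in steps and watch the force.

Call:
move_arm(series="-0.9 0 5 0 0 0;-0.9 0 10 0 0 0;-0.9 0 14 0 0 0;-0.9 0 17 0 0 0;-0.9 0 18 0 0 0;-0.9 0 18 0 0 0;-0.9 0 18 0 0 0")

```text
time: 18.13
position: [0.3904, 0.2812, 0.1114]
tool_rot: [0.737, 0.676, -0.0, -0.0]
ft_force: [0.0, -0.2, -1.2]
grip_width: 0.0158
grip_force: 50.0
```

Call:
move_arm(series="0 0 2 0 0 0;0 0 4 0 0 0;0 0 5 0 0 0;0 0 5 0 0 0;0 0 5 0 0 0")

```text
time: 18.55
position: [0.3904, 0.2812, 0.1065]
tool_rot: [0.737, 0.676, -0.0, -0.0]
ft_force: [0.1, -0.5, -2.3]
grip_width: 0.0153
grip_force: 50.0
```

Call:
move_arm(series="0 0 2 0 0 0;0 0 4 0 0 0;0 0 6 0 0 0;0 0 6 0 0 0;0 0 6 0 0 0")

```text
time: 18.97
position: [0.3903, 0.2812, 0.1004]
tool_rot: [0.737, 0.676, -0.0, -0.0]
ft_force: [-0.8, -0.5, -1.7]
grip_width: 0.0153
grip_force: 50.0
```

Call:
move_arm(series="0 0 6 0 0 0;0 0 12 0 0 0;0 0 18 0 0 0;0 0 24 0 0 0;0 0 30 0 0 0;0 0 34 0 0 0;0 0 34 0 0 0;0 0 34 0 0 0")

```text
time: 19.63
position: [0.3902, 0.2811, 0.0661]
tool_rot: [0.737, 0.676, -0.0, -0.0]
ft_force: [-0.7, 0.4, -1.4]
grip_width: 0.0154
grip_force: 50.0
```

Call:
move_arm(series="0 0 3 0 0 0;0 0 6 0 0 0;0 0 9 0 0 0;0 0 11 0 0 0;0 0 12 0 0 0;0 0 12 0 0 0;0 0 12 0 0 0")

```text
time: 20.22
position: [0.3904, 0.2812, 0.0545]
tool_rot: [0.737, 0.676, -0.0, -0.0]
ft_force: [0.3, -0.2, -1.2]
grip_width: 0.0156
grip_force: 50.0
```

Call:
move_arm(series="0 0 1 0 0 0;0 0 1.5 0 0 0;0 0 1.5 0 0 0;0 0 1.5 0 0 0")

```text
time: 20.55
position: [0.3904, 0.2812, 0.0531]
tool_rot: [0.737, 0.676, -0.0, 0.0]
ft_force: [0.3, 0.3, -1.8]
grip_width: 0.0153
grip_force: 50.0
```

Call:
move_arm(series="0 0 0.7 0 0 0;0 0 0.7 0 0 0;0 0 0.7 0 0 0;0 0 0.7 0 0 0")

```text
time: 20.88
position: [0.3905, 0.2813, 0.0526]
tool_rot: [0.737, 0.676, 0.0, 0.0]
ft_force: [-0.3, -1.1, 1.8]
grip_width: 0.0156
grip_force: 50.0
```

Call:
move_arm(series="0 0 0 0 0 0;0 0 0 0 0 0;0 0 0 0 0 0;0 0 0 0 0 0", jaw=0.35)

```text
time: 21.22
position: [0.3905, 0.2812, 0.0523]
tool_rot: [0.737, 0.676, 0.0, 0.0]
ft_force: [0.2, -0.7, 0.2]
grip_width: 0.0287
grip_force: 0.0
```

Call:
move_arm(series="0 0 -5 0 0 0;0 0 -15 0 0 0;0 0 -30 0 0 0;0 0 -60 0 0 0;0 0 -100 0 0 0;0 0 -140 0 0 0;0 0 -160 0 0 0;0 0 -160 0 0 0")

```text
time: 21.88
position: [0.3932, 0.2826, 0.218]
tool_rot: [0.737, 0.676, 0.006, 0.002]
ft_force: [-0.4, -0.0, -0.2]
grip_width: 0.0302
grip_force: 0.0
```

Call:
move_arm(series="-123 142 0 0 0 -45;-123 142 0 0 0 -45;-123 142 0 0 0 -45;-123 142 0 0 0 -45;-123 142 0 0 0 -45;-123 142 0 0 0 -45;-123 142 0 0 0 -45;-123 142 0 0 0 -45", jaw=0.65)

```text
time: 22.55
position: [0.521, 0.1456, 0.2117]
tool_rot: [0.422, 0.907, -0.0, -0.001]
ft_force: [0.1, 0.4, 0.9]
grip_width: 0.0564
grip_force: 0.0
```

Run:
```python
from h import *
s=st(); c=robot.camera('side'); w=robot.camera('wrist')
print([(n,[(np.round(d['xyz'],3).tolist(),round(d['p'],2)) for d in robot.tip_of(k,'board')[:2]]) for n,k in (('side',c),('w',w))])
cv2.imwrite('pics/brd_seat.png',np.hstack([cv2.resize(c['img'][230:350,250:390],(420,360)),cv2.resize(w['img'],(380,360))])[:,:,::-1])
```

```text
t 22.55 p [0.521  0.1456 0.2117] q [ 4.222e-01  9.065e-01 -4.000e-04 -8.000e-04] grip 0.056388709925679875 0.0 F [0.1 0.4 0.9]
[('side', [([0.437, 0.278, 0.02], 0.57)]), ('w', [([0.439, 0.277, 0.017], 0.93)])]
```

View pics/brd_seat.png

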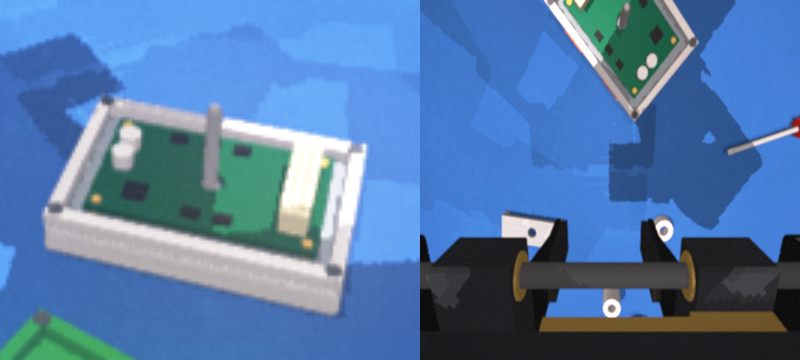

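The board lies flat and square in the housing with the stud through its bore (left panel (212,150)).

Call:
move_arm(series="-188 13 0 0 0 -45;-188 13 0 0 0 -45;-188 13 0 0 0 -45;-188 13 0 0 0 -45;-188 13 0 0 0 -45;-188 13 0 0 0 -45;-188 13 0 0 0 -45;-188 13 0 0 0 -45")

```text
time: 23.42
position: [0.6523, 0.011, 0.2119]
tool_rot: [0.043, 0.999, 0.0, -0.0]
ft_force: [-0.1, 0.3, 0.4]
grip_width: 0.0568
grip_force: 0.0
```

Call:
move_arm(series="0 0 0 0 0 0;0 0 0 0 0 0")

```text
time: 23.58
position: [0.652, 0.0118, 0.2124]
tool_rot: [0.043, 0.999, 0.0, -0.0]
ft_force: [0.3, -0.4, -0.1]
grip_width: 0.0567
grip_force: 0.0
```

Run:
```python
from h import *
s=st()
w=robot.camera('wrist'); save(w,'w5')
for t in ('tall_sleeve','short_sleeve'): print(t,[(np.round(d['xyz'],3).tolist(),round(d['p'],2),proj(w,d['xyz'])) for d in robot.tip_of(w,t)[:3]])
g=cv2.cvtColor(w['img'],cv2.COLOR_RGB2HSV); u,v=map(int,proj(w,[.652,.011,.034])); print('exp',u,v)
x0,y0=u-35,v-35; m=((g[:,:,1]<70)&(g[:,:,2]>90)).astype(np.uint8)[y0:y0+70,x0:x0+70]
n,l,S,C=cv2.connectedComponentsWithStats(m)
print([(S[i].tolist(),(C[i]+[x0,y0]).round(1).tolist()) for i in range(1,n) if S[i][4]>60])
cv2.imwrite('pics/w5c.png',cv2.resize(w['img'][y0-20:y0+100,x0-50:x0+110],None,fx=4.5,fy=4.5,interpolation=cv2.INTER_CUBIC)[:,:,::-1]); print(x0-50,y0-20)
```

```text
t 23.58 p [0.652  0.0118 0.2124] q [ 4.310e-02  9.991e-01  0.000e+00 -1.000e-04] grip 0.05666051549596509 0.0 F [ 0.3 -0.4 -0.1]
tall_sleeve [([0.649, 0.008, -0.003], 0.9, array([267.6, 188.3])), ([0.72, 0.002, -0.005], 0.74, array([267.7, 249.3]))]
short_sleeve [([0.646, 0.142, 0.001], 0.92, array([395.2, 175.5])), ([0.484, 0.008, -0.002], 0.71, array([251.2,  13.9]))]
exp 270 199
[([19, 13, 32, 36, 868], [269.1, 195.2])]
185 144
```

View pics/w5c.png

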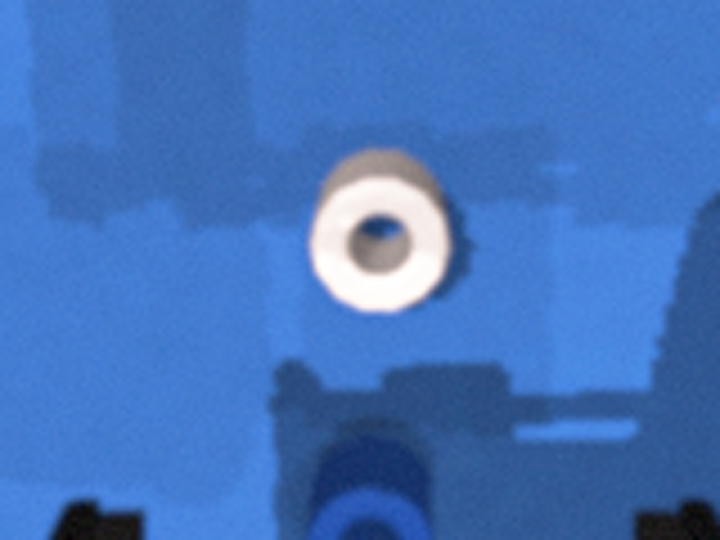

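The crop shows the white sleeve's top ring centred at (381,243), px (269.7,198), as expected. The blue decoy lies below it at (372,515).

Call:
move_arm(series="0.5 -0.5 40 0 0 0;0.5 -0.5 80 0 0 0;0.5 -0.5 115 0 0 0;0.5 -0.5 145 0 0 0;0.5 -0.5 168 0 0 0;0.5 -0.5 180 0 0 0;0.5 -0.5 186 0 0 0;0.5 -0.5 186 0 0 0")

```text
time: 24.4
position: [0.6514, 0.0108, 0.0255]
tool_rot: [0.043, 0.999, 0.0, -0.001]
ft_force: [0.5, -0.5, -0.0]
grip_width: 0.0566
grip_force: 0.0
```

Call:
move_arm(series="0 0 0 0 0 0;0 0 0 0 0 0;0 0 0 0 0 0;0 0 0 0 0 0;0 0 0 0 0 0;0 0 0 0 0 0;0 0 0 0 0 0;0 0 0 0 0 0", jaw=0, newtons=25)

```text
time: 25.07
position: [0.6524, 0.0105, 0.0274]
tool_rot: [0.043, 0.999, -0.0, 0.001]
ft_force: [-0.5, 0.2, 5.7]
grip_width: 0.0298
grip_force: 25.0
```

Call:
move_arm(series="0 0 -10 0 0 0;0 0 -30 0 0 0;0 0 -60 0 0 0;0 0 -90 0 0 0;0 0 -110 0 0 0;0 0 -120 0 0 0;0 0 -120 0 0 0;0 0 -120 0 0 0")

```text
time: 25.73
position: [0.6514, 0.0107, 0.1461]
tool_rot: [0.043, 0.999, 0.0, -0.0]
ft_force: [0.6, -0.4, -1.1]
grip_width: 0.03
grip_force: 25.0
```

Call:
move_arm(series="30 31 0 0 0 0;60 63 0 0 0 0;90 95 0 0 0 0;117 124 0 0 0 0;144 152 0 0 0 0;171 181 0 0 0 0;190 201 0 0 0 0;200 212 0 0 0 0")

```text
time: 26.4
position: [0.4656, 0.2408, 0.1442]
tool_rot: [0.041, 0.999, -0.001, -0.004]
ft_force: [0.7, -0.2, -0.1]
grip_width: 0.0297
grip_force: 25.0
```

Call:
move_arm(series="20 20 0 0 0 0;34 35 0 0 0 0;34 35 0 0 0 0;34 35 0 0 0 0;34 35 0 0 0 0;34 35 0 0 0 0")

```text
time: 26.9
position: [0.4404, 0.276, 0.1456]
tool_rot: [0.043, 0.999, -0.0, -0.0]
ft_force: [0.8, -0.5, -1.2]
grip_width: 0.0296
grip_force: 25.0
```

Run:
```python
from h import *
w=robot.camera('wrist'); s=st(); go([.4399,.2775,.108],175,s); save(w,'w6')
for t in ('tall_sleeve','housing','board'): print(t,[(np.round(d['xyz'],4).tolist(),round(d['p'],2)) for d in robot.tip_of(w,t)[:2]])
k=robot.camera('side')
for t in ('tall_sleeve','housing','board'): print(t,[(np.round(d['xyz'],4).tolist(),round(d['p'],2)) for d in robot.tip_of(k,t)[:2]])
```

```text
t 26.95 p [0.4405 0.2759 0.1459] q [ 4.360e-02  9.991e-01 -2.000e-04 -2.000e-04] grip 0.02958724556565801 24.999787987035234 F [ 0.6  0.5 -1.2]
-> [0.4399, 0.2775, 0.108] 175 : shift [ 0.7  1.5 37.9] turn [-0.02 -0.02  0.01] len 38.0 head now 175.01 q1,q6 [ 19.7 -65.3]
tall_sleeve [([0.4377, 0.2763, 0.117], 0.66)]
housing [([0.4348, 0.2741, -0.0046], 0.61), ([0.4578, 0.4759, 0.0034], 0.57)]
board [([0.4389, 0.2776, 0.0157], 0.73)]
tall_sleeve [([0.4392, 0.2773, 0.118], 0.63), ([0.7191, 0.0009, 0.0031], 0.46)]
housing [([0.4595, 0.4712, 0.0023], 0.9), ([0.4414, 0.2809, -0.0001], 0.65)]
board [([0.436, 0.2755, 0.0215], 0.63), ([0.7057, 0.3628, -0.0003], 0.31)]
```

Call:
move_arm(series="0.7 1.5 12 0 0 0;0.7 1.5 24 0 0 0;0.7 1.5 34 0 0 0;0.7 1.5 36 0 0 0;0.7 1.5 36 0 0 0;0.7 1.5 36 0 0 0")

```text
time: 27.8
position: [0.4395, 0.2783, 0.1104]
tool_rot: [0.043, 0.999, 0.0, 0.0]
ft_force: [0.8, 0.8, -0.1]
grip_width: 0.0297
grip_force: 25.0
```

Call:
move_arm(series="0 0 2 0 0 0;0 0 4 0 0 0;0 0 5 0 0 0;0 0 5 0 0 0;0 0 5 0 0 0")

```text
time: 28.22
position: [0.4393, 0.2783, 0.1054]
tool_rot: [0.043, 0.999, 0.0, 0.0]
ft_force: [-0.7, -0.3, -0.9]
grip_width: 0.0296
grip_force: 25.0
```

Call:
move_arm(series="0 0 2 0 0 0;0 0 4 0 0 0;0 0 6 0 0 0;0 0 6 0 0 0;0 0 6 0 0 0")

```text
time: 28.63
position: [0.4401, 0.2784, 0.0993]
tool_rot: [0.043, 0.999, 0.0, 0.001]
ft_force: [2.6, -0.2, -2.9]
grip_width: 0.0294
grip_force: 25.0
```

Call:
move_arm(series="-1.5 -0.5 0 0 0 0;-2 -0.5 0 0 0 0;-2 -0.5 4 0 0 0;-2 -0.5 8 0 0 0;-2 -0.5 8 0 0 0;-2 -0.5 8 0 0 0")

```text
time: 29.13
position: [0.4406, 0.2775, 0.0909]
tool_rot: [0.043, 0.999, -0.0, -0.001]
ft_force: [0.6, 0.0, -1.4]
grip_width: 0.0297
grip_force: 25.0
```

Call:
move_arm(series="0 0 5 0 0 0;0 0 10 0 0 0;0 0 15 0 0 0;0 0 20 0 0 0;0 0 25 0 0 0;0 0 28 0 0 0;0 0 28 0 0 0;0 0 28 0 0 0")

```text
time: 29.8
position: [0.4411, 0.2776, 0.063]
tool_rot: [0.043, 0.999, -0.0, -0.0]
ft_force: [0.6, -0.6, -0.4]
grip_width: 0.0303
grip_force: 25.0
```

Call:
move_arm(series="0 0 3 0 0 0;0 0 6 0 0 0;0 0 8 0 0 0;0 0 9 0 0 0;0 0 9 0 0 0;0 0 9 0 0 0")

```text
time: 30.3
position: [0.4412, 0.2776, 0.0543]
tool_rot: [0.043, 0.999, -0.0, -0.0]
ft_force: [-1.0, 0.5, -0.7]
grip_width: 0.0296
grip_force: 25.0
```

Call:
move_arm(series="0 0 1 0 0 0;0 0 1.5 0 0 0;0 0 1.5 0 0 0;0 0 1.5 0 0 0")

```text
time: 30.63
position: [0.4414, 0.2777, 0.0534]
tool_rot: [0.043, 0.999, 0.0, 0.0]
ft_force: [-0.5, -1.2, 4.7]
grip_width: 0.0298
grip_force: 25.0
```

Call:
move_arm(series="0 0 0 0 0 0;0 0 0 0 0 0;0 0 0 0 0 0;0 0 0 0 0 0", jaw=0.55)

```text
time: 30.97
position: [0.4412, 0.2776, 0.0527]
tool_rot: [0.043, 0.999, -0.0, -0.0]
ft_force: [0.4, -0.1, -0.1]
grip_width: 0.0452
grip_force: 0.0
```

Call:
move_arm(series="0 0 -10 0 0 0;0 0 -30 0 0 0;0 0 -60 0 0 0;0 0 -95 0 0 0;0 0 -130 0 0 0;0 0 -150 0 0 0;0 0 -150 0 0 0;0 0 -150 0 0 0")

```text
time: 31.63
position: [0.4418, 0.2779, 0.2046]
tool_rot: [0.043, 0.999, 0.001, 0.002]
ft_force: [0.1, -0.9, -0.2]
grip_width: 0.0478
grip_force: 0.0
```

Run:
```python
from h import *
s=st(); k=robot.camera('side'); w=robot.camera('wrist')
for c in (k,w):
  for t in ('tall_sleeve','bracket'): print(t,[(np.round(d['xyz'],4).tolist(),round(d['p'],2)) for d in robot.tip_of(c,t)[:2]])
save(k,'side_sl')
```

```text
t 31.63 p [0.4418 0.2779 0.2046] q [4.280e-02 9.991e-01 7.000e-04 1.700e-03] grip 0.04784629857407386 0.0 F [ 0.1 -0.9 -0.2]
tall_sleeve [([0.4435, 0.2781, 0.0251], 0.64), ([0.7194, 0.0026, 0.0039], 0.59)]
bracket [([0.4897, 0.0011, -0.0015], 0.72)]
tall_sleeve [([0.4371, 0.2782, 0.0247], 0.84)]
bracket [([0.4828, 0.0032, -0.0019], 0.85)]
```

Call:
move_arm(series="-70 -266 0 0 0 -41;-70 -266 0 0 0 -41;-70 -266 0 0 0 -41;-70 -266 0 0 0 -41;-70 -266 0 0 0 -41;-70 -266 0 0 0 -41;-70 -266 0 0 0 -41;-70 -266 0 0 0 -41")

```text
time: 32.6
position: [0.4894, 0.0022, 0.2022]
tool_rot: [-0.309, 0.951, -0.001, -0.0]
ft_force: [0.3, 0.0, -0.8]
grip_width: 0.0474
grip_force: 0.0
```

Call:
move_arm(series="0 0 0 0 0 0;0 0 0 0 0 0;0 0 0 0 0 0")

```text
time: 32.85
position: [0.4874, 0.0074, 0.2022]
tool_rot: [-0.31, 0.951, 0.001, -0.001]
ft_force: [-0.1, -0.3, 0.5]
grip_width: 0.0477
grip_force: 0.0
```

Run:
```python
from h import *
s=st(); w=robot.camera('wrist'); save(w,'w7')
print([(np.round(d['xyz'],4).tolist(),round(d['p'],2)) for d in robot.tip_of(w,'bracket')[:2]])
g=cv2.cvtColor(w['img'],cv2.COLOR_RGB2HSV); u,v=map(int,proj(w,[.487,.006,.016])); print('exp',u,v)
x0,y0=max(u-80,0),max(v-90,0); m=(g[:,:,1]<110).astype(np.uint8)[y0:y0+150,x0:x0+160]
n,l,S,C=cv2.connectedComponentsWithStats(m); i=1+np.argmax(S[1:,4]); r=cv2.minAreaRect(np.argwhere(l==i)[:,::-1].astype(np.float32)); B=cv2.boxPoints(r)+[x0,y0]
print(S[i],r[1],r[2],B.round(1).tolist()); W=np.array([back(w,b,.016) for b in B]); print(W.round(4),W.mean(0))
for a in range(4): d=W[(a+1)%4]-W[a]; print(np.linalg.norm(d).round(4),np.degrees(np.arctan2(d[1],d[0])).round(1))
k=cv2.imread('pics/side_sl.png')[230:350,250:390]
cv2.imwrite('pics/br.png',np.hstack([cv2.resize(w['img'][y0:y0+150,x0:x0+160],(400,375))[:,:,::-1],cv2.resize(k,(400,375))]))
```

```text
t 32.85 p [0.4874 0.0074 0.2022] q [-3.097e-01  9.508e-01  8.000e-04 -8.000e-04] grip 0.04774446591528464 0.0 F [-0.1 -0.3  0.5]
[([0.4842, 0.0061, -0.0042], 0.89)]
exp 269 196
[  59   37   45   99 3616] (39.498695373535156, 97.71134948730469) 4.39870548248291 [[245.6, 239.7], [253.1, 142.2], [292.4, 145.3], [284.9, 242.7]]
[[ 0.5386  0.0127  0.016 ]
 [ 0.4537 -0.0377  0.016 ]
 [ 0.434  -0.006   0.016 ]
 [ 0.5174  0.0475  0.016 ]] [0.48593997 0.00412    0.016     ]
0.0988 -149.3
0.0373 121.8
0.0991 32.7
0.0407 -58.7
```

View pics/br.png

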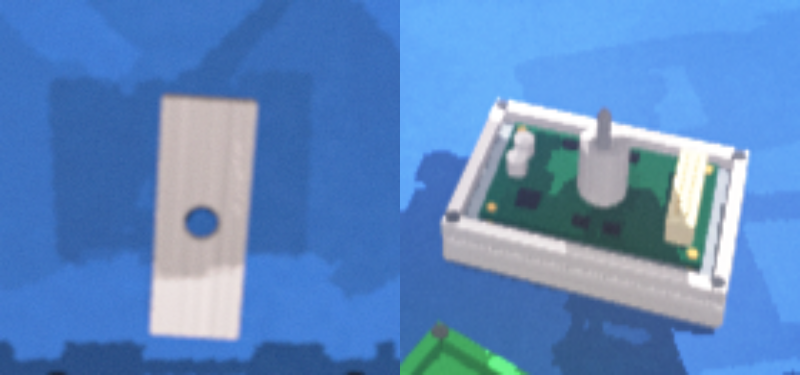

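The left panel shows the bracket with its bore at (202,221), turned about 3° from the tool. The right panel shows the sleeve fully down on the board, with the stud above it at (604,115).

Call:
move_arm(series="2.5 -0.5 40 0 0 3.3;2.5 -0.5 80 0 0 3.3;2.5 -0.5 115 0 0 3.3;2.5 -0.5 145 0 0 3.3;2.5 -0.5 162 0 0 3.3;2.5 -0.5 172 0 0 3.3;2.5 -0.5 177 0 0 3.3;2.5 -0.5 177 0 0 3.3", jaw=0.65)

```text
time: 33.62
position: [0.4863, 0.0055, 0.0253]
tool_rot: [-0.283, 0.959, 0.0, -0.0]
ft_force: [-1.0, 0.1, 0.7]
grip_width: 0.0566
grip_force: 0.0
```

Call:
move_arm(series="0 0 0 0 0 0;0 0 0 0 0 0;0 0 0 0 0 0;0 0 0 0 0 0;0 0 0 0 0 0;0 0 0 0 0 0;0 0 0 0 0 0;0 0 0 0 0 0", jaw=0, newtons=40)

```text
time: 34.28
position: [0.487, 0.0046, 0.0268]
tool_rot: [-0.282, 0.959, -0.0, 0.001]
ft_force: [-0.3, 0.4, 6.4]
grip_width: 0.0351
grip_force: 40.0
```

Call:
move_arm(series="0 0 -5 0 0 0;0 0 -20 0 0 0;0 0 -50 0 0 0;0 0 -85 0 0 0;0 0 -120 0 0 0;0 0 -140 0 0 0;0 0 -140 0 0 0;0 0 -140 0 0 0")

```text
time: 34.95
position: [0.4868, 0.0046, 0.167]
tool_rot: [-0.282, 0.959, -0.001, 0.001]
ft_force: [-0.6, -0.2, -1.3]
grip_width: 0.0351
grip_force: 40.0
```

Run:
```python
from h import *
s=st(); w=robot.camera('wrist'); k=robot.camera('side')
for c in (k,w): print([(np.round(d['xyz'],4).tolist(),round(d['p'],2)) for d in robot.tip_of(c,'bracket')[:2]])
go([.4410,.2776,.165],213,s)
# bore: blob of non-gray inside the bracket near the TCP in the wrist picture
p=s['position']; e=proj(w,[p[0],p[1],p[2]-.009]); print('exp bore px',e); u,v=map(int,e)
a=w['img'][v-22:v+12,u-24:u+25]; h=cv2.cvtColor(a,cv2.COLOR_RGB2HSV)[:,:,1]; print('\n'.join(''.join('#' if x>110 else '.' for x in r) for r in h[::1]))
```

```text
t 34.95 p [0.4868 0.0046 0.167 ] q [-2.822e-01  9.593e-01 -7.000e-04  1.200e-03] grip 0.035122648856905386 39.99338708817959 F [-0.6 -0.2 -1.3]
[([0.4871, 0.0035, 0.1395], 0.84)]
[([0.4858, 0.0057, 0.1344], 0.9)]
-> [0.441, 0.2776, 0.165] 213 : shift [-109.3  254.3    1.7] turn [-0.12  0.11 -0.21] len 277.0 head now -147.21 q1,q6 [ -12.6 -135.4]
exp bore px [271.2 286.7]
.................................................
.................................................
.................................................
.................................................
.................................................
.................................................
.................................................
.................................................
....................#########....................
.................###############.................
................#################................
..............#####################..............
.............#######################.............
.............#######################.............
............##############
[... 273 characters left out ...]

.............#######################.............
..............#####################..............
................##################...............
.................###############.................
...................############..................
.....................######......................
.................................................
.................................................
.................................................
.................................................
.................................................
.................................................
.................................................
.................................................
```

Call:
move_arm(series="-10 23 0 0 0 0;-24 56 0 0 0 0;-39 90 0 0 0 0;-54 124 0 0 0 0;-69 158 0 0 0 0;-83 192 0 0 0 0;-96 222 0 0 0 0;-104 240 0 0 0 0")

```text
time: 35.82
position: [0.4421, 0.2655, 0.1643]
tool_rot: [-0.283, 0.959, 0.0, -0.002]
ft_force: [0.8, -0.7, -1.1]
grip_width: 0.0351
grip_force: 40.0
```

Call:
move_arm(series="-4 9 0 0 0 0;-6 14.5 0 0 0 0;-6 14.5 0 0 0 0;-6 14.5 0 0 0 0;-6 14.5 0 0 0 0;-6 14.5 0 0 0 0;-6 14.5 0 0 0 0")

```text
time: 36.4
position: [0.4415, 0.2772, 0.1659]
tool_rot: [-0.281, 0.96, -0.0, -0.0]
ft_force: [-0.8, -0.0, -1.6]
grip_width: 0.0357
grip_force: 40.0
```

Run:
```python
from h import *
s=st(); go([.4415,.2784,.105],212.8,s)
```

```text
t 36.4 p [0.4415 0.2772 0.1659] q [-2.814e-01  9.596e-01 -1.000e-04 -1.000e-04] grip 0.03565488669183632 39.993198215961456 F [-0.8 -0.  -1.6]
-> [0.4415, 0.2784, 0.105] 212.8 : shift [-0.7  1.  60.9] turn [-0.   -0.01 -0.11] len 61.0 head now -147.31 q1,q6 [  19.8 -102.8]
```

Call:
move_arm(series="-0.7 1 15 0 0 0;-0.7 1 32 0 0 0;-0.7 1 48 0 0 0;-0.7 1 58 0 0 0;-0.7 1 63 0 0 0;-0.7 1 63 0 0 0;-0.7 1 63 0 0 0;-0.7 1 63 0 0 0")

```text
time: 37.07
position: [0.4418, 0.2796, 0.1035]
tool_rot: [-0.282, 0.959, 0.0, 0.001]
ft_force: [-0.4, -0.1, -1.4]
grip_width: 0.0352
grip_force: 40.0
```

Call:
move_arm(series="0 0 3 0 0 0;0 0 6 0 0 0;0 0 9 0 0 0;0 0 9 0 0 0;0 0 9 0 0 0")

```text
time: 37.48
position: [0.441, 0.2794, 0.0937]
tool_rot: [-0.282, 0.959, -0.0, -0.0]
ft_force: [-0.2, -0.3, -1.3]
grip_width: 0.0351
grip_force: 40.0
```

Call:
move_arm(series="0 0 2 0 0 0;0 0 4 0 0 0;0 0 5 0 0 0;0 0 5 0 0 0;0 0 5 0 0 0")

```text
time: 37.9
position: [0.4411, 0.2794, 0.0887]
tool_rot: [-0.282, 0.959, -0.0, -0.0]
ft_force: [-0.4, -0.6, -0.2]
grip_width: 0.0356
grip_force: 40.0
```

Call:
move_arm(series="0.4 -0.6 3 0 0 0;0.4 -0.6 6 0 0 0;0.4 -0.6 9 0 0 0;0.4 -0.6 11 0 0 0;0.4 -0.6 11 0 0 0;0.4 -0.6 11 0 0 0")

```text
time: 38.4
position: [0.441, 0.2787, 0.0776]
tool_rot: [-0.282, 0.959, -0.0, -0.0]
ft_force: [-0.1, -0.0, -0.1]
grip_width: 0.0352
grip_force: 40.0
```

Call:
move_arm(series="0 0 1 0 0 0;0 0 1.5 0 0 0;0 0 1.5 0 0 0;0 0 1.5 0 0 0")

```text
time: 38.73
position: [0.4414, 0.2788, 0.0768]
tool_rot: [-0.282, 0.959, 0.0, 0.0]
ft_force: [-1.3, -1.0, 4.4]
grip_width: 0.035
grip_force: 40.0
```

Call:
move_arm(series="0 0 0 0 0 0;0 0 0 0 0 0;0 0 0 0 0 0;0 0 0 0 0 0", jaw=0.6)

```text
time: 39.07
position: [0.4412, 0.2788, 0.0762]
tool_rot: [-0.282, 0.959, 0.0, -0.0]
ft_force: [0.4, 0.2, 0.2]
grip_width: 0.0503
grip_force: 0.0
```

Call:
move_arm(series="0 0 -10 0 0 0;0 0 -30 0 0 0;0 0 -60 0 0 0;0 0 -95 0 0 0;0 0 -125 0 0 0;0 0 -125 0 0 0;0 0 -125 0 0 0")

```text
time: 39.65
position: [0.4423, 0.2792, 0.2038]
tool_rot: [-0.282, 0.959, 0.0, 0.003]
ft_force: [0.0, -0.5, -0.4]
grip_width: 0.0518
grip_force: 0.0
```

Call:
move_arm(series="121 -241 0 0 0 57;121 -241 0 0 0 57;121 -241 0 0 0 57;121 -241 0 0 0 57;121 -241 0 0 0 57;121 -241 0 0 0 57;121 -241 0 0 0 57;121 -241 0 0 0 57")

```text
time: 40.32
position: [0.4701, 0.0065, 0.2002]
tool_rot: [0.215, 0.977, -0.001, -0.001]
ft_force: [-0.6, -0.7, 0.2]
grip_width: 0.0525
grip_force: 0.0
```

Call:
move_arm(series="-85 -261 0 0 0 57;-85 -261 0 0 0 57;-85 -261 0 0 0 57;-85 -261 0 0 0 57;-85 -261 0 0 0 57;-85 -261 0 0 0 57;-85 -261 0 0 0 57;-85 -261 0 0 0 57")

```text
time: 40.98
position: [0.44, -0.2678, 0.2002]
tool_rot: [0.655, 0.755, -0.001, 0.001]
ft_force: [0.8, -0.3, -0.7]
grip_width: 0.052
grip_force: 0.0
```

Call:
move_arm(series="0 0 0 0 0 8.8;0 0 0 0 0 8.8;0 0 0 0 0 8.8;0 0 0 0 0 8.8")

```text
time: 41.32
position: [0.4397, -0.2617, 0.2002]
tool_rot: [0.707, 0.707, -0.0, -0.001]
ft_force: [1.2, -0.2, -0.7]
grip_width: 0.052
grip_force: 0.0
```

Run:
```python
from h import *
s=st(); go([.4407,-.2637,.035],90,s); w=robot.camera('wrist'); k=robot.camera('side')
for c in (k,w):
  for t in ('wing_nut','bracket','tall_sleeve'): print(t,[(np.round(d['xyz'],4).tolist(),round(d['p'],2)) for d in robot.tip_of(c,t)[:2]])
```

```text
t 41.32 p [ 0.4397 -0.2617  0.2002] q [ 0.7069  0.7073 -0.     -0.0014] grip 0.05199595309569071 0.0 F [ 1.2 -0.2 -0.7]
-> [0.4407, -0.2637, 0.035] 90 : shift [ -2.3   1.4 165.2] turn [-0.12 -0.11  0.04] len 165.0 head now 90.04 q1,q6 [-43.3 -43.3]
wing_nut [([0.4334, -0.2655, 0.003], 0.62)]
bracket [([0.4442, 0.2783, 0.0507], 0.96)]
tall_sleeve [([0.7188, -0.0018, 0.0047], 0.71), ([0.4451, 0.2785, 0.025], 0.5)]
wing_nut [([0.4366, -0.2649, 0.0053], 0.62)]
bracket []
tall_sleeve []
```

Call:
move_arm(series="-2 1 40 0 0 0;-2 1 80 0 0 0;-2 1 110 0 0 0;-2 1 135 0 0 0;-2 1 152 0 0 0;-2 1 161 0 0 0;-2 1 166 0 0 0;-2 1 166 0 0 0")

```text
time: 42.38
position: [0.4414, -0.2642, 0.0349]
tool_rot: [0.707, 0.707, -0.0, -0.0]
ft_force: [-0.0, 0.5, 0.1]
grip_width: 0.0523
grip_force: 0.0
```

Call:
move_arm(series="0 0 0 0 0 0;0 0 0 0 0 0;0 0 0 0 0 0;0 0 0 0 0 0;0 0 0 0 0 0;0 0 0 0 0 0;0 0 0 0 0 0;0 0 0 0 0 0", jaw=0, newtons=20)

```text
time: 43.05
position: [0.4416, -0.2644, 0.0359]
tool_rot: [0.707, 0.707, 0.0, 0.0]
ft_force: [-0.3, 0.5, 5.9]
grip_width: 0.0228
grip_force: 20.0
```

Call:
move_arm(series="0 0 -10 0 0 0;0 0 -30 0 0 0;0 0 -60 0 0 0;0 0 -95 0 0 0;0 0 -130 0 0 0;0 0 -150 0 0 0;0 0 -150 0 0 0;0 0 -150 0 0 0")

```text
time: 43.72
position: [0.4417, -0.2645, 0.1867]
tool_rot: [0.707, 0.707, 0.0, 0.001]
ft_force: [-0.5, -0.3, -1.1]
grip_width: 0.023
grip_force: 20.0
```

Run:
```python
from h import *
s=st(); w=robot.camera('wrist'); save(w,'w8')
print([(np.round(d['xyz'],4).tolist(),round(d['p'],2)) for d in robot.tip_of(w,'wing_nut')[:2]])
p=s['position']; u,v=map(int,proj(w,[p[0],p[1],p[2]+.003])); print('hub top centre',u,v)
g=cv2.cvtColor(w['img'],cv2.COLOR_RGB2GRAY)[v-80:v+60:4,u-40:u+41:2]
print('\n'.join(''.join(' .:-=+*#%@'[min(9,x//22)] for x in r) for r in g))
```

```text
t 43.72 p [ 0.4417 -0.2645  0.1867] q [0.7071 0.7071 0.     0.0015] grip 0.023030172593962568 19.99996748870217 F [-0.5 -0.3 -1.1]
[([0.4362, -0.2636, 0.157], 0.64)]
hub top centre 271 298
-=----=------------:-:-::::------------::
=----------------------------------------
-----------------------------------------
-----------------:::::::---------------:-
----------------------------------------:
---------------------------------------:-
--------------------------------::::::...
-------------------------::........:::::-
-------------------------:::::---==++****
:-::::::.....:::---------::-+*******++++*
.. ......:-:::::--------:::::=*=::::....+
.. ......==::::::------:-:::::==...... .:
. .......--::::::-:--:-:::::::--..... ...
.. .......:::::::::::::::::::::........  
 ........::::::::::::-::::::::::.......  
 ........::::-------------:-::::.........
.........:::-------:----------::........ 
.........:----:::::::::::------:........ 
........:----:::::::-::::::-----:........
 .......:---::::-:::::::::::----:....... 
........:---::::::::-:::::::----:........
.........-----:::::::-:::::-----.........
:::::::::-:-------:-:::::-:-----:::::::::
-----------------------------------------
-----------------------------------------
-----------------------------------------
-----------------------------------------
-----------------------------------------
-----------------------------------------
-----------------------------------------
...::.:*#********-------**********:.:....
......-***#*#**#*------+*###******-......
......=***#***##********#*********=......
.....:+************#*********#****+:.....
+***************###**********##**#******+
```

Call:
move_arm(series="25 3 0 0 0 -4;60 8 0 0 0 -8;95 12 0 0 0 -12;130 16 0 0 0 -17;165 21 0 0 0 -21;200 25 0 0 0 -25;235 29 0 0 0 -29;269 33 0 0 0 -33")

```text
time: 44.48
position: [0.473, 0.0067, 0.1835]
tool_rot: [0.476, 0.88, -0.001, -0.002]
ft_force: [-0.2, 0.4, -1.1]
grip_width: 0.0225
grip_force: 20.0
```

Call:
move_arm(series="32 16 0 0 0 -4;64 31 0 0 0 -8;96 47 0 0 0 -12;128 62 0 0 0 -17;160 78 0 0 0 -21;192 94 0 0 0 -25;220 107 0 0 0 -29;246 120 0 0 0 -32")

```text
time: 45.15
position: [0.4392, 0.2778, 0.1832]
tool_rot: [0.215, 0.977, -0.001, -0.002]
ft_force: [-0.2, -0.3, -0.3]
grip_width: 0.0226
grip_force: 20.0
```

Call:
move_arm(series="0 0 0 0 0 0;0 0 0 0 0 0;0 0 0 0 0 0;0 0 0 0 0 0;0 0 0 0 0 0")

```text
time: 45.57
position: [0.4412, 0.2751, 0.1848]
tool_rot: [0.218, 0.976, -0.0, -0.001]
ft_force: [-0.5, -0.7, -0.8]
grip_width: 0.0229
grip_force: 20.0
```

Run:
```python
from h import *
s=st(); go([.4416,.2772,.118],155,s)
k=robot.camera('side'); print([(np.round(d['xyz'],4).tolist(),round(d['p'],2)) for d in robot.tip_of(k,'wing_nut')[:2]])
```

```text
t 45.57 p [0.4412 0.2751 0.1848] q [ 2.176e-01  9.760e-01 -5.000e-04 -6.000e-04] grip 0.022949700141757 19.99993995996192 F [-0.5 -0.7 -0.8]
-> [0.4416, 0.2772, 0.118] 155 : shift [ 0.4  2.1 66.8] turn [-0.07 -0.06 -0.13] len 67.0 head now 154.87 q1,q6 [ 19.6 -45.2]
[([0.4383, 0.2751, 0.1529], 0.58)]
```

Call:
move_arm(series="0.4 2 20 0 0 0;0.4 2 38 0 0 0;0.4 2 54 0 0 0;0.4 2 65 0 0 0;0.4 2 70 0 0 0;0.4 2 70 0 0 0;0.4 2 70 0 0 0;0.4 2 70 0 0 0")

```text
time: 46.33
position: [0.4424, 0.2784, 0.1161]
tool_rot: [0.217, 0.976, 0.0, 0.001]
ft_force: [0.4, 0.4, -0.7]
grip_width: 0.0226
grip_force: 20.0
```

Call:
move_arm(series="0 0 2 0 0 0;0 0 4 0 0 0;0 0 5 0 0 0;0 0 5 0 0 0;0 0 5 0 0 0")

```text
time: 46.75
position: [0.4417, 0.2784, 0.1104]
tool_rot: [0.217, 0.976, 0.0, 0.0]
ft_force: [0.2, 0.3, 0.2]
grip_width: 0.0228
grip_force: 20.0
```

Call:
move_arm(series="0 0 2 0 0 0;0 0 4 0 0 0;0 0 5 0 0 0;0 0 5 0 0 0;0 0 5 0 0 0")

```text
time: 47.17
position: [0.4416, 0.2783, 0.1052]
tool_rot: [0.217, 0.976, -0.0, -0.0]
ft_force: [0.1, 0.1, -0.3]
grip_width: 0.0228
grip_force: 20.0
```

Call:
move_arm(series="-0.3 -0.7 2 0 0 0;-0.3 -0.7 4 0 0 0;-0.3 -0.7 6 0 0 0;-0.3 -0.7 6 0 0 0;-0.3 -0.7 6 0 0 0")

```text
time: 47.58
position: [0.4416, 0.2775, 0.0992]
tool_rot: [0.217, 0.976, -0.0, -0.0]
ft_force: [0.1, 0.6, -0.7]
grip_width: 0.0227
grip_force: 20.0
```

Call:
move_arm(series="0 0 1 0 0 0;0 0 1.5 0 0 0;0 0 1.5 0 0 0;0 0 1.5 0 0 0")

```text
time: 47.92
position: [0.4417, 0.2777, 0.0979]
tool_rot: [0.217, 0.976, 0.0, 0.0]
ft_force: [-0.3, -0.3, -0.2]
grip_width: 0.0229
grip_force: 20.0
```

Call:
move_arm(series="0 0 0.8 0 0 0;0 0 0.8 0 0 0;0 0 0.8 0 0 0;0 0 0.8 0 0 0")

```text
time: 48.25
position: [0.4418, 0.2776, 0.0978]
tool_rot: [0.216, 0.976, 0.0, 0.0]
ft_force: [-0.6, -1.2, 5.3]
grip_width: 0.0228
grip_force: 20.0
```

Call:
move_arm(series="0 0 0.6 0 0 0;0 0 0.6 0 0 0;0 0 0.6 0 0 0;0 0 0.6 0 0 0")

```text
time: 48.58
position: [0.4419, 0.2777, 0.0978]
tool_rot: [0.216, 0.976, 0.0, 0.0]
ft_force: [-2.1, 0.0, 9.5]
grip_width: 0.0226
grip_force: 20.0
```

Call:
move_arm(series="0 0 -0.8 0 0 0;0 0 -0.8 0 0 0;0 0 -0.8 0 0 0;0 0 -0.8 0 0 0;0 0 -0.8 0 0 0;0 0 -0.8 0 0 0", jaw=0.6)

```text
time: 49.08
position: [0.4416, 0.2776, 0.097]
tool_rot: [0.217, 0.976, -0.0, -0.0]
ft_force: [-0.1, 0.3, 1.1]
grip_width: 0.05
grip_force: 0.0
```

Call:
move_arm(series="0 0 -10 0 0 0;0 0 -30 0 0 0;0 0 -60 0 0 0;0 0 -95 0 0 0;0 0 -125 0 0 0;0 0 -125 0 0 0;0 0 -125 0 0 0")

```text
time: 49.67
position: [0.4428, 0.2781, 0.2247]
tool_rot: [0.217, 0.976, 0.001, 0.002]
ft_force: [1.1, 1.0, -0.2]
grip_width: 0.0521
grip_force: 0.0
```

Run:
```python
from h import *
s=st(); w=robot.camera('wrist'); k=robot.camera('side'); c=robot.camera('scene')
for n,q in (('side',k),('scene',c),('wrist',w)):
  for t in ('wing_nut','bracket','tall_sleeve','board','short_sleeve'): print(n,t,[(np.round(d['xyz'],3).tolist(),round(d['p'],2)) for d in robot.tip_of(q,t)[:2]])
```

```text
t 49.67 p [0.4428 0.2781 0.2247] q [0.2165 0.9763 0.0015 0.0023] grip 0.05206030931342226 0.0 F [ 1.1  1.  -0.2]
side wing_nut [([0.438, 0.276, 0.068], 0.87)]
side bracket [([0.443, 0.278, 0.053], 0.56), ([0.443, 0.28, 0.024], 0.22)]
side tall_sleeve [([0.72, -0.001, 0.005], 0.67), ([0.441, 0.28, 0.026], 0.57)]
side board [([0.435, 0.274, 0.018], 0.95)]
side short_sleeve []
scene wing_nut [([0.443, 0.274, 0.065], 0.75)]
scene bracket [([0.442, 0.275, 0.055], 0.64)]
scene tall_sleeve [([0.708, 0.359, 0.001], 0.63), ([0.721, -0.0, -0.0], 0.53)]
scene board []
scene short_sleeve [([0.646, 0.143, -0.0], 0.58)]
wrist wing_nut [([0.438, 0.278, 0.066], 0.89)]
wrist bracket [([0.439, 0.277, 0.046], 0.57)]
wrist tall_sleeve []
wrist board [([0.437, 0.278, 0.018], 0.88)]
wrist short_sleeve [([0.439, 0.281, 0.047], 0.52), ([0.646, 0.144, 0.003], 0.5)]
```

The stack heights agree: board 18 mm, sleeve 26 mm, bracket 50 mm and nut 66 mm. Handing in.

```bash
python3 -c "
from rig import robot
print(robot.hand_in())"
```

```text
the job is handed in; nothing more can be done
None
```

The control unit is rebuilt and handed in after about 50 s of the 120 s: the nut went to the tray first, then board, tall sleeve, bracket and wing nut onto the stud, each fully down by contact force and the camera networks' heights; the verdict was not shown.

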